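# Seat the lino block and throw the toggle clamp

### The job

Get the lino block ready for carving: with the fingertips push it along its bed until its end is fully home against the stop bar, then flip the clamp's handle over past centre so that it snaps shut and its pad holds the block down. Touch and push only: do not pinch or lift anything, leave the clamp open until the block is home, and leave the other things on the table where they are.

Things in the scene. Friction and masses are not known exactly. Their poses are not given: they have to be found in the camera images.
- bed: Plywood carving bed, 280 x 110 x 12 mm, fixed to the table; origin at the centre of its underside, x along its length from the open end to the clamp end, y across, z up. Two wooden guide rails (12 mm wide, tops at z = 22 mm, from x = -140 to +65 mm) leave a channel 69 mm wide round y = 0.
- stop_face (a point): Centre of the wooden stop bar's face that the block must meet, at x = +65, y = 0, z = 21 mm of the bed. The bar crosses the bed, is 12 mm thick and its top is at z = 30 mm.
- block_center (a point): Centre of the loose lino block (brown top with wavy lines), 95 x 65 x 20 mm, 0.1 kg, lying on the bed (z = 12 mm) in the channel, long side along the bed, 2 mm clear of each rail. It starts 25 to 70 mm short of the stop and slides easily; home, its centre is at x = +17 mm of the bed. Own x along its long side.
- block: The same lino block; origin at the centre of its underside, x along its long side.
- clamp_pivot (a point): Middle of the steel toggle clamp's pivot pin, behind the stop bar, at x = +95, z = 52 mm of the bed; the pin runs along bed y. The cheek plates beside it are 36 mm long, 30 mm apart over their outsides, and reach up to z = 60 mm.
- clamp (a joint): Lever angle of the toggle clamp (rad). 0 = open, as it starts: pressing arm up, black handle leaning away from the block (bed +x). Grows as the handle swings over the top towards the block. A spring drives it open below 0.6 (handle upright), shut above, about 5 N at the handle. Shut on the block: about 1.2; stop with nothing under the pad: 1.27.
- handle_end (a point): Centre of the handle's round end, 80 mm from the pivot pin; the black grip, 18 mm thick, covers the outer 45 mm. Open: 45 mm from the pin along bed +x, 118 mm above the table; upright: 132 mm; shut: 45 mm along bed -x, 118 mm. The 18 mm rubber pad sits on the arm, 60 mm from the pin.
- rubbing_disc: Wooden baren (rubbing disc with knob), 108 mm across, 48 mm high, near the bed's open end; loose bystander, leave it alone; origin at the centre of its underside. 
- paste: Paste pot, 58 mm across, 50 mm high, beside the bed; loose bystander, leave it alone; origin at the centre of its underside. 
- ink_tube: Ink tube, 40 x 146 x 32 mm, lying beside the bed; loose bystander, leave it alone; origin at the centre of its underside. 
- cup: Mug, 78 mm wide (116 with its handle), 101 mm high, beside the bed; loose bystander, leave it alone; origin at the centre of its underside. 
- small_block: Second, smaller lino block, 60 x 75 x 21 mm, lying on the table off the bed, not part of the job; loose bystander, leave it alone; origin at the centre of its underside. 
Mind the look-alikes: they are no part of the job. What is shaped like the block but blue or purple is not meant.

How it is judged:
By the outcome, as a careful person would: the job done as asked, in the order asked, and still so for the second after the job is handed in, with the robot touching nothing.
It also fails if it takes over 43 s, if anything falls off the work surface, if the arm or the gripper's body presses on something with over 40 N, if the wrist force passes 120 N, or if a joint passes its speed limit or range.

### The arm

A 6-joint arm with a two-finger parallel gripper is mounted at the origin on the work surface; the furniture and walls round the work are solid. World frame = base frame: x ahead of the robot, y to its left, z up, the work surface at z = 0. Lengths are in m, angles in rad, forces in N, time in s.
With the tool pointing down it reaches from about 0.275 to 0.75 m from the base axis. Payload 10.2 kg.
Tool frame: the origin (TCP) lies between the finger pads; the fingertips stand 22 mm ahead of it and the grasp point (between the pads) lies 3 mm ahead of it; y points along the fingers, x is the direction in which the jaws open and shut, and the axes are right-handed (so a half turn about y gives the same grasp; the last joint's range is limited). The gripper opens to 85 mm and grips with 20 to 120 N. Pads are 22 mm wide; open, the fingers measure 114 mm over their backs; the gripper's body (76 mm by 85 mm) begins 54 mm behind the grasp point. The pads swing forward as they close: fully open they stand 13 mm farther back than shut.
Start: joints at [0.985, 0.313, 1.498, -0, 1.331, -0.223], TCP at [0.186, 0.491, 0.253] pointing down, gripper open.
Joint ranges: [-2.94, 2.94], [-0.97, 2.17], [0.19, 2.56], [-1.23, 4.37], [0.02, 3.11], [-2.88, 2.88]. Speed limits (rad/s): [2.39, 2.39, 3.01, 3.14, 3.14, 3.14].

### API

Orientations are given as a rotation vector (axis times angle).
In Python, from rig import ctrl, jaws, capture, camera_info, order gives the robot as it stands. Calls block until the motion is done:
- ctrl.move_ptp(position, orientation): joint-space move of the TCP to a pose.
- ctrl.movel(position, ori=None, max_speed=0.15, f_stop=None): straight line of the TCP; ori=None keeps the orientation; max_speed is the mean speed in m/s. With f_stop (N) it stops when the force on the tool has changed by that much, and returns True; else False.
- ctrl.move_joints(angles): joint-space move.
- jaws.ungrasp() and jaws.close(grip_force=None): open the fingers fully, or close them until they stop; grip_force is the grip in N (None keeps the last).
- ctrl.dwell(seconds).
- ctrl.inverse_kinematics(position, orientation): joint angles nearest the present ones, or None.
- ctrl.get_state(): the state.
- capture(name): name is "scene" or "side" or "wrist"; returns (picture, depth): 480x640x3 uint8, red, green, blue; 480x640 float32, m along the optical axis (not along the pixel's ray), 0 where there is no reading.
- camera_info(name): a dict with "K" (3x3 intrinsics, pixels), "extrinsics" (4x4, takes a point from world to camera coordinates). Camera axes: x right, y down, z forward; pixel columns grow to the right and rows downward; lengths in m; the calibration is good to about 2 mm. A picture is of the moment at which its call begins: read the wrist's pose just before it. camera_info takes no time and is no camera call; for the wrist camera it gives the pose at the moment of the call.
A pose or a line that the arm cannot do raises ctrl.MotionError and nothing moves.
- order.finish_job(): hands the job in, once; it reports no verdict.
The state is a dict: "clock": time; "joint_positions": joint angles; "qd": joint speeds; "joint_torque": joint torques, N m; "tool_pos": TCP position; "tool_rot": TCP orientation; "force": force on the tool from outside, world axes, zero at the start; "torque": the same for the moment, N m; "opening": finger opening in m.
Only numpy, scipy, OpenCV 4.12 (cv2) and the standard library are available. Lean on these libraries where they do the work, as an engineer would, in place of code of your own. Each camera call takes 0.05 s, during which the arm holds its last target.

## Working session

There is one attempt and no reset: what is moved stays moved. The work goes in short steps, each a Python script; the robot and the scene stay as the last script left them, time stands still between calls to the robot, and variables do not carry over. Pictures are saved under pics/ and viewed, and the job is handed in when it is done.

```bash
mkdir -p pics; ls
python3 - <<'E'
from rig import ctrl,jaws,capture,camera_info
import cv2,numpy as np
print(ctrl.get_state())
for n in ["scene","side","wrist"]:
    i=camera_info(n); p,d=capture(n); cv2.imwrite(f"pics/{n}0.png",p[:,:,::-1]); np.save(f"pics/{n}0.npy",d)
    print(n,np.round(i["K"],1).tolist(),np.round(i["extrinsics"],4).tolist(),(d>0).mean())
E
```

```text
pics
{'clock': 0.0, 'joint_positions': array([ 9.84588561e-01,  3.13461663e-01,  1.49842992e+00,  1.16111550e-05,
        1.33101985e+00, -2.23375451e-01]), 'qd': array([ 0.00085952,  0.00013338,  0.00080905,  0.00026566, -0.00074693,
        0.00165366]), 'joint_torque': array([ 4.70417071e-04, -4.12263966e+01, -2.59740400e+01, -1.18694202e-04,
        4.12196678e-03,  3.96544770e-07]), 'tool_pos': array([0.1862012 , 0.49062478, 0.25273179]), 'tool_rot': array([-1.35977684, -0.93695355,  0.93898268]), 'force': array([-0.17836685, -0.37385555,  0.83667666]), 'torque': array([-0.01626809,  0.00859741,  0.01268284]), 'opening': 0.08526035932831429}
scene [[513.4, 0.0, 316.6], [0.0, 513.4, 231.3], [0.0, 0.0, 1.0]] [[0.8994, 0.437, -0.0065, -0.5291], [0.2986, -0.6252, -0.7211, -0.0632], [-0.3192, 0.6466, -0.6928, 1.6686], [0.0, 0.0, 0.0, 1.0]] 0.946298828125
side [[510.9, 0.0, 316.9], [0.0, 510.9, 237.7], [0.0, 0.0, 1.0]] [[-0.9999, 0.0055, -0.016, 0.5754], [0.016, 0.6148, -0.7885, 0.0564], [0.0055, -0.7887, -0.6148, 1.5861], [0.0, 0.0, 0.0, 1.0]] 0.996142578125
wrist [[348.6, 0.0, 324.7], [0.0, 348.6, 238.9], [0.0, 0.0, 1.0]] [[0.3541, 0.9352, -0.0014, -0.5249], [0.8944, -0.3382, 0.2928, -0.0384], [0.2733, -0.105, -0.9562, 0.3806], [0.0, 0.0, 0.0, 1.0]] 0.996103515625
```

View pics/scene0.png

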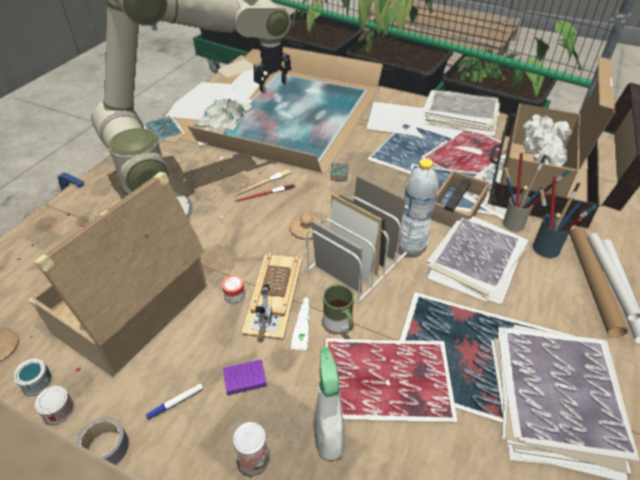

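View pics/side0.png

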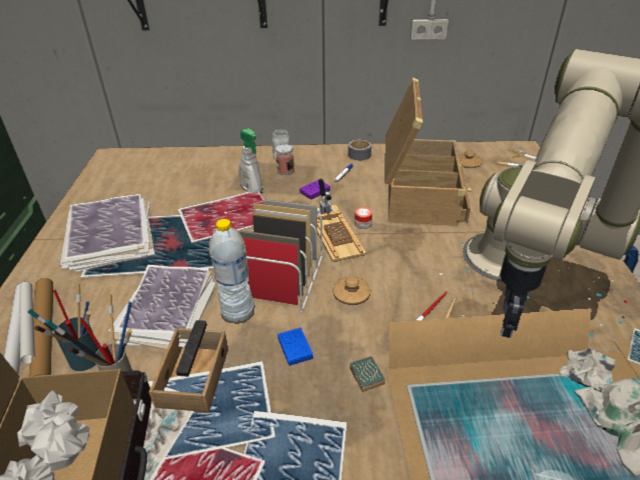

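View pics/wrist0.png

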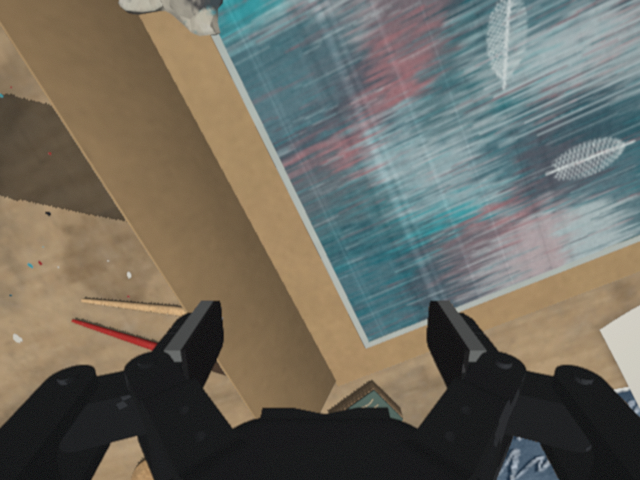

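The scene view shows the bed at about (272,295), with its open end towards (280,258) and the clamp end at (262,325). The brown wavy-lined block is at (277,281). The look-alikes are purple (245,377), the blue block (side view 295,346) and the teal block (340,172). Only the brown one lies in the bed channel. I'll confirm that in an enlarged crop.

```bash
cat > h.py <<'E'
import numpy as np,cv2
def pt(i,d,u,v):
    K=i["K"];E=i["extrinsics"];z=d[v,u];c=np.array([(u-K[0,2])/K[0,0]*z,(v-K[1,2])/K[1,1]*z,z])
    return E[:3,:3].T@(c-E[:3,3])
def plane(i,u,v,h):
    K=i["K"];E=i["extrinsics"];r=E[:3,:3].T@np.array([(u-K[0,2])/K[0,0],(v-K[1,2])/K[1,1],1.]);o=-E[:3,:3].T@E[:3,3]
    return o+r*(h-o[2])/r[2]
def proj(i,p):
    E=i["extrinsics"];c=E[:3,:3]@np.asarray(p)+E[:3,3];q=i["K"]@c;return q[:2]/q[2]
E
python3 - <<'E'
from h import *
from rig import camera_info
i=camera_info("scene");d=np.load("pics/scene0.npy")
for n,u,v in [("block",278,279),("open",279,256),("clampend",264,335),("paste",233,285),("tube",302,325),("mug",340,300),("disc",304,224),("rack",338,270),("rack top",350,230),("bottle",415,215),("box",150,240),("purple",245,377)]: print(n,np.round(pt(i,d,u,v),3))
im=cv2.imread("pics/scene0.png")
cv2.imwrite("pics/crop1.png",cv2.resize(im[200:360,190:400],None,fx=3.7,fy=3.7,interpolation=cv2.INTER_CUBIC))
im=cv2.imread("pics/side0.png")
cv2.imwrite("pics/crop2.png",cv2.resize(im[160:310,260:420],None,fx=4,fy=4,interpolation=cv2.INTER_CUBIC))
E
```

```text
block [ 0.518 -0.099  0.03 ]
open [ 0.471 -0.01   0.015]
clampend [ 0.569 -0.266  0.013]
paste [ 0.428 -0.184  0.049]
tube [ 0.645 -0.202  0.022]
mug [ 0.705 -0.099  0.04 ]
disc [0.484 0.127 0.034]
rack [ 0.662 -0.018  0.055]
rack top [0.667 0.045 0.155]
bottle [0.805 0.18  0.152]
box [ 0.306 -0.299  0.271]
purple [ 0.59  -0.391  0.018]
```

View pics/crop1.png

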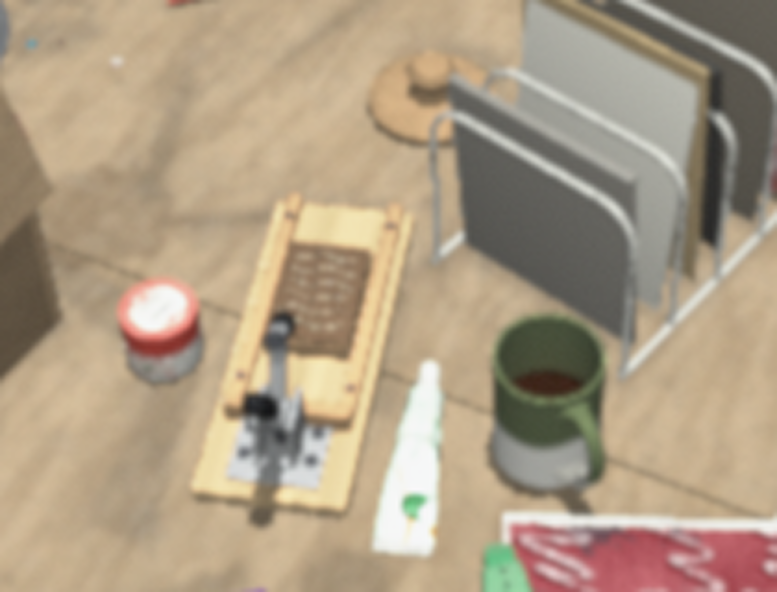

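View pics/crop2.png

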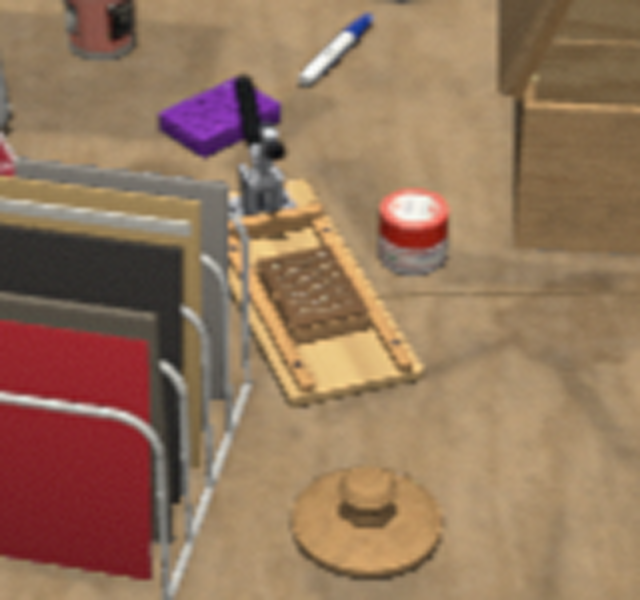

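The crop confirms it: the brown wavy-lined block is in the rail channel, with the open clamp behind it. Next I'll look from above with the wrist camera.

Run:
```python
from h import *
from rig import ctrl,jaws,capture,camera_info
from scipy.spatial.transform import Rotation as R
i=camera_info("scene");d=np.load("pics/scene0.npy")
f=lambda u,v:plane(i,190+u/3.7,200+v/3.7,.012)
c=[f(275,205),f(412,212),f(193,490),f(345,508)]
print(np.round(c,3)); 
ex=(c[2]+c[3]-c[0]-c[1]); L=np.linalg.norm(ex)/2; ex/=np.linalg.norm(ex); print("len",L,ex)
for u,v in [(203,250),(160,180),(205,280),(328,360),(330,450)]: print(u,v,np.round(pt(i,d,u,v),3))
s=ctrl.get_state(); print(R.from_rotvec(s["tool_rot"]).as_matrix().round(3))
w=camera_info("wrist")["extrinsics"]; print("cam",-w[:3,:3].T@w[:3,3], s["tool_pos"])
# tool: y=down ; x horizontal along bed y
ctr=np.mean(c,axis=0)
for sg in (1,-1):
    ey=np.array([-ex[1],ex[0],0]); x=sg*ey; y=np.array([0,0,-1.]); z=np.cross(x,y)
    rv=R.from_matrix(np.c_[x,y,z]).as_rotvec()
    for p in [ctr+[0,0,.27],ctr-ex*.1+[0,0,.03],ctr+ex*.18+[0,0,.11]]:
        q=ctrl.inverse_kinematics(p,rv); print(sg,None if q is None else np.round(q,2))
```

```text
[[ 0.429 -0.023  0.012]
 [ 0.531  0.017  0.012]
 [ 0.514 -0.283  0.012]
 [ 0.616 -0.251  0.012]]
len 0.27705829660384845 [ 0.30816165 -0.95133401  0.        ]
203 250 [ 0.359 -0.193  0.161]
160 180 [ 0.284 -0.2    0.369]
205 280 [ 0.338 -0.189  0.03 ]
328 360 [ 0.805 -0.393  0.243]
330 450 [ 0.85  -0.474  0.052]
[[ 0.355 -0.001 -0.935]
 [ 0.935 -0.001  0.355]
 [-0.001 -1.     0.   ]]
cam [0.11623416 0.51784668 0.37450266] [0.1862313  0.49068117 0.25286822]
1 [-0.47  0.33  1.4  -0.    1.41 -0.78]
1 [-0.32  0.53  1.81 -0.    0.8  -0.63]
1 [-0.67  0.71  1.23 -0.    1.2  -0.98]
-1 [-0.47  0.33  1.4   0.    1.41  2.36]
-1 [-0.32  0.53  1.81 -0.    0.8   2.51]
-1 [-0.67  0.71  1.23  0.    1.2   2.16]
```

Run:
```python
from h import *
from rig import ctrl,jaws,capture,camera_info
from scipy.spatial.transform import Rotation as R
ex=np.array([.30816,-.95133,0]);ey=np.array([-ex[1],ex[0],0])
rv=R.from_matrix(np.c_[ey,[0,0,-1.],-ex]).as_rotvec()
p=np.array([.5225,-.135,.3])-ex*.05
ctrl.move_ptp(p,rv); ctrl.dwell(.3)
i=camera_info("wrist"); im,d=capture("wrist"); cv2.imwrite("pics/wrist1.png",im[:,:,::-1]); np.save("pics/wrist1.npy",d); np.savez("pics/w1.npz",**i)
print(ctrl.get_state()["clock"],ctrl.get_state()["tool_pos"],ctrl.get_state()["force"])
im,d=capture("scene"); cv2.imwrite("pics/scene1.png",im[:,:,::-1])
```

```text
2.8583 [ 0.50710966 -0.08725915  0.29998976] [ 0.58397968  0.38363437 -0.46565241]
```

View pics/wrist1.png

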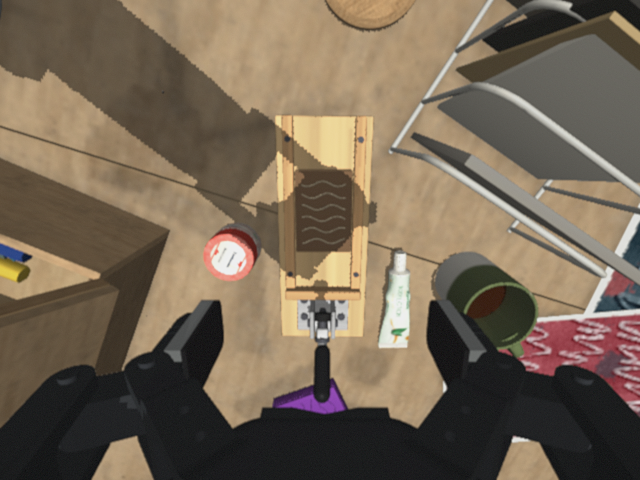

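View pics/scene1.png

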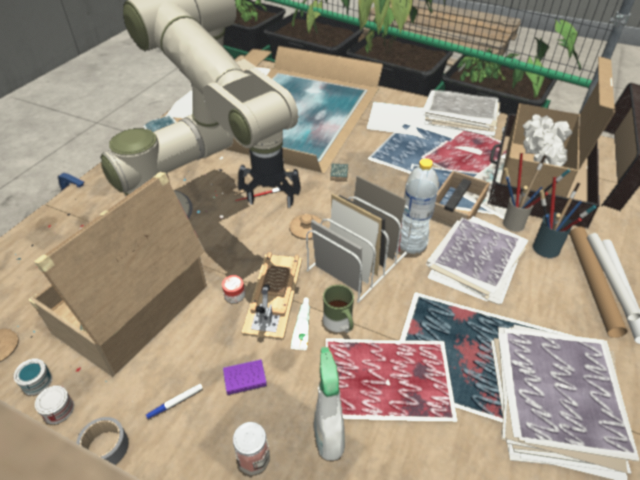

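The wrist view shows the bed from (283,115) to (350,335), the block at (324,210) and the clamp at (322,315) with its handle end at (321,395). It also shows the paste pot at (230,250), the tube at (395,300) and the mug at (488,300). Next I'll measure the bed frame, and check that the upper arm clears the box lid.

Run:
```python
from h import *
from rig import camera_info,capture,ctrl
i=dict(np.load("pics/w1.npz")); im=cv2.imread("pics/wrist1.png")
w=i["extrinsics"];print("cam",-w[:3,:3].T@w[:3,3])
cv2.imwrite("pics/crop3.png",cv2.resize(im[100:350,240:410],None,fx=3.2,fy=2.4*3.2/3.2,interpolation=cv2.INTER_CUBIC))
s=camera_info("scene"); _,d=capture("scene")
print("origin px",proj(s,[0,0,0]))
for u,v in [(110,170),(125,185),(140,185),(150,165),(170,150),(190,140),(150,130),(205,115),(185,60),(230,120),(160,185),(45,262),(120,205),(195,235)]: print(u,v,np.round(pt(s,d,u,v),3))
```

```text
cam [ 0.48381192 -0.01561213  0.42160307]
origin px [153.82566748 211.86704675]
110 170 [-0.006 -0.101  0.237]
125 185 [ 0.031 -0.099  0.194]
140 185 [ 0.043 -0.058  0.168]
150 165 [ 0.068 -0.022  0.225]
170 150 [0.083 0.053 0.234]
190 140 [0.107 0.119 0.235]
150 130 [0.011 0.066 0.275]
205 115 [0.137 0.172 0.3  ]
185 60 [ 0.293 -0.047  0.597]
230 120 [ 0.466 -0.145  0.546]
160 185 [ 0.282 -0.203  0.355]
45 262 [ 0.247 -0.508  0.371]
120 205 [ 0.265 -0.313  0.373]
195 235 [ 0.341 -0.19   0.206]
```

View pics/crop3.png

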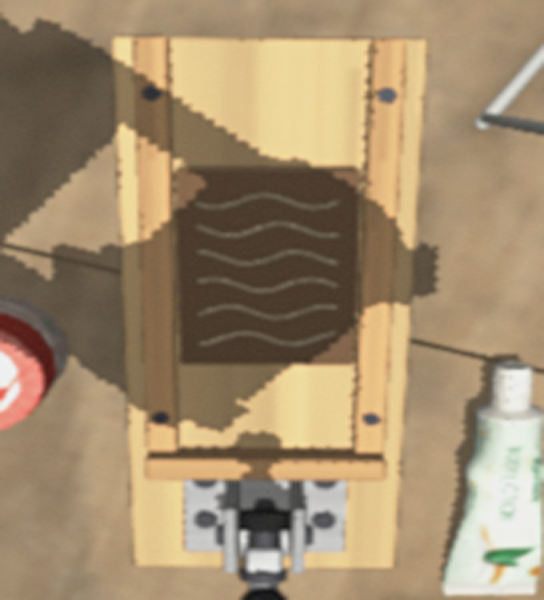

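Run:
```python
from h import *
i=dict(np.load("pics/w1.npz"))
f=lambda u,v,h:plane(i,240+u/3.2-.3,100+v/2.4-.3,h)
c=np.array([f(113,38,.012),f(426,38,.012),f(136,567,.012),f(393,567,.012)])
ex=(c[2]+c[3]-c[0]-c[1]);print("len",np.linalg.norm(ex)/2,"wid",np.linalg.norm(c[0]-c[1]),np.linalg.norm(c[2]-c[3]));ex/=np.linalg.norm(ex);ey=np.array([-ex[1],ex[0],0])
o=c.mean(0);o[2]=0;print("o",o,"ex",ex)
B=lambda p:np.round([(p-o)@ex,(p-o)@ey,p[2]],4)
for n,p in dict(stoptop=f(262,460,.03),bl=f(180,167,.032),br=f(356,167,.032),fl=f(183,362,.032),fr=f(357,362,.032),railL=f(170,200,.022),railR=f(368,200,.022),cheekL=f(232,540,.06),cheekR=f(296,540,.06)).items(): print(n,B(p))
print("handle",B(plane(i,321,397,.118)), B(plane(i,321,350,.118)))
d=np.load("pics/wrist1.npy")
print("handle depth",[B(pt(i,d,u,v)) for u,v in [(321,360),(321,380),(321,392)]])
np.savez("bed.npz",o=o,ex=ex,ey=ey)
```

```text
len 0.27942612689643537 wid 0.10843388877341516 0.10790194224399581
o [ 0.51977946 -0.13241337  0.        ] ex [ 3.01597591e-01 -9.53435312e-01  9.93306386e-17]
stoptop [ 0.0654 -0.0013  0.03  ]
bl [-0.0827 -0.0303  0.032 ]
br [-0.0832  0.0302  0.032 ]
fl [ 0.0118 -0.0307  0.032 ]
fr [0.0113 0.0335 0.032 ]
railL [-0.0662 -0.035   0.022 ]
railR [-0.0668  0.0357  0.022 ]
cheekL [ 0.094  -0.0119  0.06  ]
cheekR [0.0938 0.0116 0.06  ]
handle [ 0.1458 -0.0007  0.118 ] [ 0.0882 -0.001   0.118 ]
handle depth [array([ 0.1146, -0.0011,  0.098 ]), array([ 0.1266, -0.0009,  0.1152]), array([ 0.1322, -0.0007,  0.1264])]
```

Everything fits the description: block back end at bed x=-83 mm, with a 54 mm gap to the stop. Now I'll push it.

```bash
cat >> h.py <<'E'
from scipy.spatial.transform import Rotation as R
b=np.load("bed.npz");o,ex,ey=b["o"],b["ex"],b["ey"]
W=lambda x,y,z:o+x*ex+y*ey+np.array([0,0,z])
B=lambda p:np.round([(p-o)@ex,(p-o)@ey,p[2]],4)
rv=R.from_matrix(np.c_[ey,[0,0,-1.],-ex]).as_rotvec()
E
python3 - <<'E'
from h import *
from rig import ctrl,jaws,capture,camera_info
jaws.close(20)
ctrl.move_ptp(W(-.118,0,.12),rv)
print(ctrl.movel(W(-.118,0,.041),max_speed=.06,f_stop=8))
s=ctrl.get_state();print(B(s["tool_pos"]),s["force"],s["clock"],s["opening"])
if s["tool_pos"][2]<.043:
    print(ctrl.movel(W(-.06,0,.041),max_speed=.06,f_stop=10))
    s=ctrl.get_state();print(B(s["tool_pos"]),s["force"],s["clock"])
    print(ctrl.movel(W(-.034,0,.041),max_speed=.02,f_stop=6))
    s=ctrl.get_state();print(B(s["tool_pos"]),s["force"],s["clock"])
for n in ("scene","side"):
    im,d=capture(n); im=im[:,:,::-1]; a,c=((200,190) if n=="scene" else (160,260))
    cv2.imwrite(f"pics/{n}2.png",cv2.resize(im[a:a+150,c:c+200],None,fx=4,fy=4,interpolation=cv2.INTER_CUBIC))
E
```

```text
False
[-1.179e-01  1.000e-04  4.130e-02] [ 0.66014266  0.61786902 -0.55678157] 5.9833 4.2415840996496936e-05
False
[-0.0602 -0.      0.0409] [-0.03115326  0.4405567   0.4540971 ] 7.1
True
[-0.0407 -0.0002  0.0407] [-0.79037318  0.20918874  0.35714478] 8.0333
```

View pics/scene2.png

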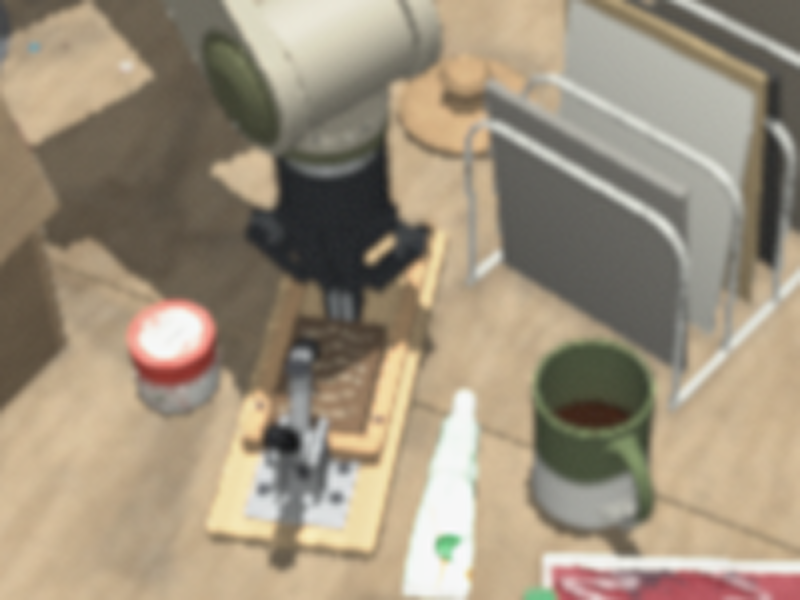

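View pics/side2.png

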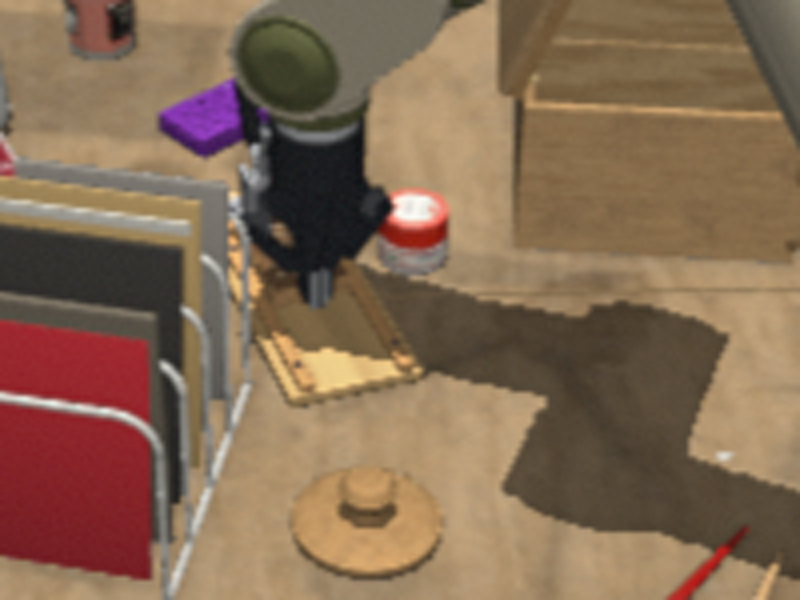

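The scene crop shows the block end at the stop bar (crop 355,430). The push stopped at x=-40.7 mm, close to the expected -41.5 mm. I'll press once more, back off and check from above.

Run:
```python
from h import *
from rig import ctrl,jaws,capture,camera_info
print(ctrl.movel(W(-.034,0,.041),max_speed=.015,f_stop=10))
s=ctrl.get_state();print(B(s["tool_pos"]),s["force"],s["clock"])
ctrl.movel(W(-.07,0,.041),max_speed=.05)
ctrl.movel(W(-.07,0,.27),max_speed=.2)
i=camera_info("wrist"); im,d=capture("wrist"); cv2.imwrite("pics/wrist3.png",cv2.resize(im[80:380,200:440,::-1],None,fx=2.5,fy=2,interpolation=cv2.INTER_CUBIC)); np.savez("pics/w3.npz",**i)
print(ctrl.get_state()["clock"])
```

```text
True
[-0.0407 -0.0006  0.0401] [-0.01230944  0.41942883 -0.5550803 ] 8.3917
10.4667
```

View pics/wrist3.png

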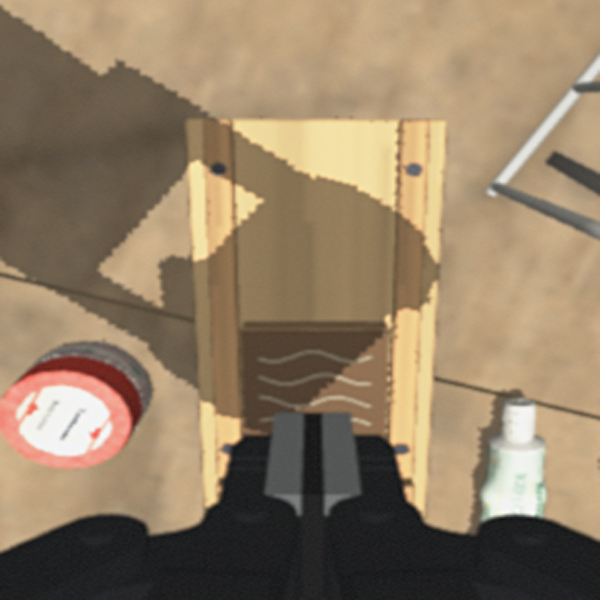

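Run:
```python
from h import *
from rig import ctrl,jaws,capture,camera_info
i=dict(np.load("pics/w3.npz"))
f=lambda u,v,h:B(plane(i,200+u/2.5-.3,80+v/2-.25,h))
print("back top",f(245,330,.032),f(385,330,.032),"bed end",f(190,121,.012),f(445,121,.012))
ctrl.move_ptp(W(-.15,0,.30),rv); ctrl.dwell(.2)
i=camera_info("wrist"); im,d=capture("wrist"); cv2.imwrite("pics/wrist4.png",cv2.resize(im[160:360,260:390,::-1],None,fx=4,fy=3,interpolation=cv2.INTER_CUBIC)); np.savez("pics/w4.npz",**i)
print(ctrl.get_state()["clock"])
```

```text
back top [-0.0304 -0.0304  0.032 ] [-0.0305  0.0301  0.032 ] bed end [-0.1388 -0.0526  0.012 ] [-0.1388  0.0541  0.012 ]
11.15
```

View pics/wrist4.png

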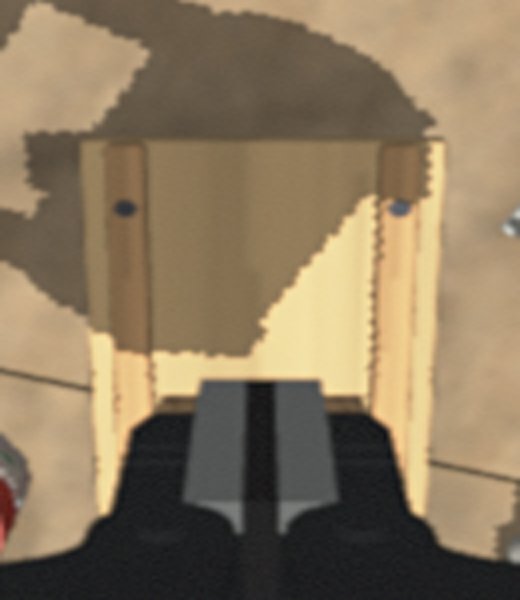

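The block's back edge measures -30.4 mm against the -30.5 mm expected when home, and it is square. That second view looked the wrong way. Next I'll go beyond the handle, looking down at the stop on the way.

Run:
```python
from h import *
from rig import ctrl,jaws,capture,camera_info
ctrl.move_ptp(W(.185,0,.28),rv); ctrl.dwell(.2)
i=camera_info("wrist"); im,d=capture("wrist"); cv2.imwrite("pics/wrist5.png",im[:,:,::-1]); np.savez("pics/w5.npz",**i); np.save("pics/w5.npy",d)
s=ctrl.get_state();print(s["clock"],B(s["tool_pos"]),s["force"])
im,d=capture("scene"); cv2.imwrite("pics/scene5.png",im[:,:,::-1])
```

```text
12.6667 [0.1843 0.0005 0.2805] [ 0.27194809 -0.31769491 -0.21285404]
```

View pics/wrist5.png

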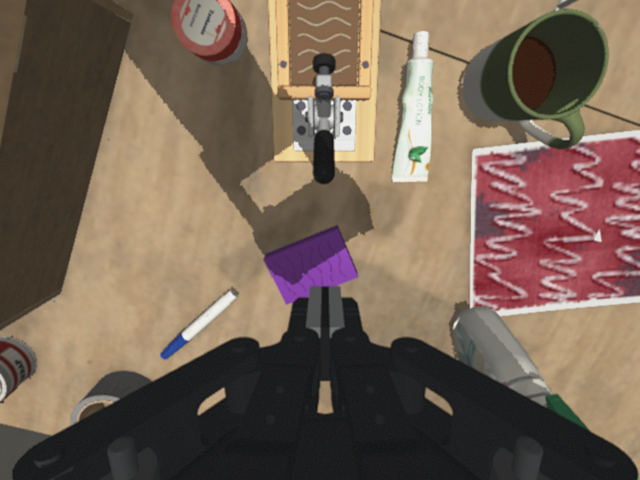

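View pics/scene5.png

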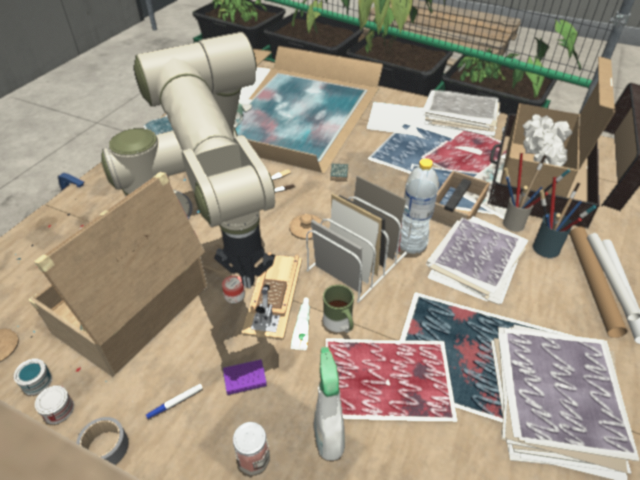

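The wrist view shows the block end hard against the bar (325,88), and the open handle's end at (323,180). There is clear space between it and the fingertips. Now I'll flip the handle.

Run:
```python
from h import *
from rig import ctrl,jaws,capture,camera_info
def st():
    s=ctrl.get_state();print(B(s["tool_pos"]),s["force"].round(2),round(s["clock"],2))
print(ctrl.movel(W(.187,0,.124),max_speed=.12,f_stop=15)); st()
for x in (.15,.12,.1,.086):
    print(ctrl.movel(W(x,0,.124),max_speed=.06,f_stop=25)); st()
im,d=capture("scene"); cv2.imwrite("pics/scene6.png",cv2.resize(im[200:350,190:390,::-1],None,fx=4,fy=4,interpolation=cv2.INTER_CUBIC))
```

```text
False
[0.1873 0.0002 0.1248] [ 0.36 -0.49 -0.35] 14.17
False
[0.1506 0.0005 0.1257] [ 2.14 -5.88  3.82] 14.93
False
[ 0.1196 -0.      0.1237] [ 0.17 -0.64  0.07] 15.58
False
[9.960e-02 1.000e-04 1.239e-01] [ 0.76 -0.01 -0.27] 16.07
False
[8.570e-02 1.000e-04 1.241e-01] [ 0.48 -0.28  0.11] 16.45
```

View pics/scene6.png

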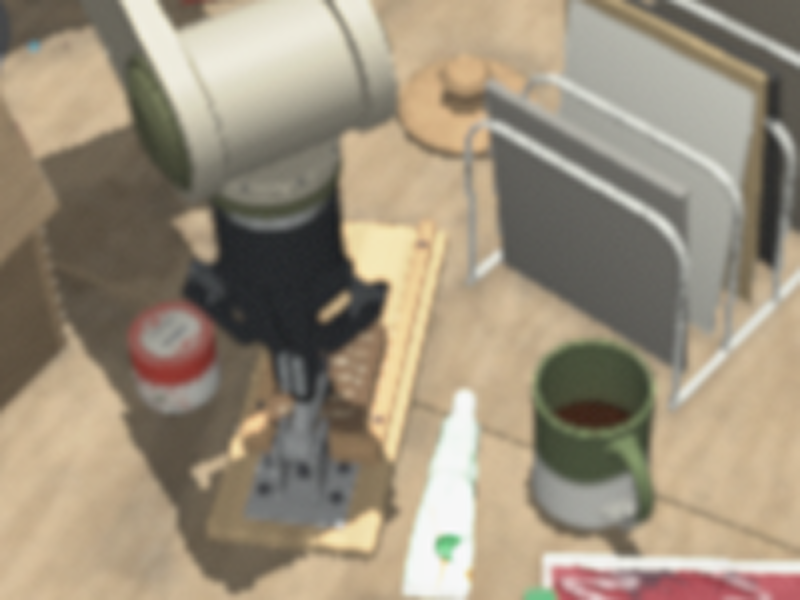

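The handle has swung over. I'll retreat, first along +x, then up, and inspect.

Run:
```python
from h import *
from rig import ctrl,jaws,capture,camera_info
ctrl.movel(W(.16,0,.124),max_speed=.1)
ctrl.movel(W(.16,0,.28),max_speed=.15); ctrl.dwell(.3)
s=ctrl.get_state();print(s["clock"],s["force"].round(2))
i=camera_info("wrist"); im,d=capture("wrist"); cv2.imwrite("pics/wrist7.png",cv2.resize(im[0:240,200:460,::-1],None,fx=2.4,fy=2.4,interpolation=cv2.INTER_CUBIC))
for u,v in [(323,60)]: pass
m=[(u,v) for v in range(0,240,1) for u in range(315,332) if d[v,u]>0]
P=np.array([B(pt(i,d,u,v)) for u,v in m]); 
for x in np.arange(0,.12,.01):
    k=(abs(P[:,0]-x)<.004)&(abs(P[:,1])<.006); print(round(x,2),np.round(P[k,2].max() if k.any() else 0,3),end="; ")
for n in("scene","side"):
    im,d=capture(n); a,c=((200,190) if n=="scene" else (160,260)); cv2.imwrite(f"pics/{n}7.png",cv2.resize(im[a:a+150,c:c+200,::-1],None,fx=4,fy=4,interpolation=cv2.INTER_CUBIC))
```

```text
18.8833 [ 0.67 -0.05 -0.3 ]
0.0 0.036; 0.01 0.035; 0.02 0.035; 0.03 0.064; 0.04 0.126; 0.05 0.13; 0.06 0.126; 0.07 0.111; 0.08 0.097; 0.09 0.076; 0.1 0.065; 0.11 0.018;
```

View pics/wrist7.png

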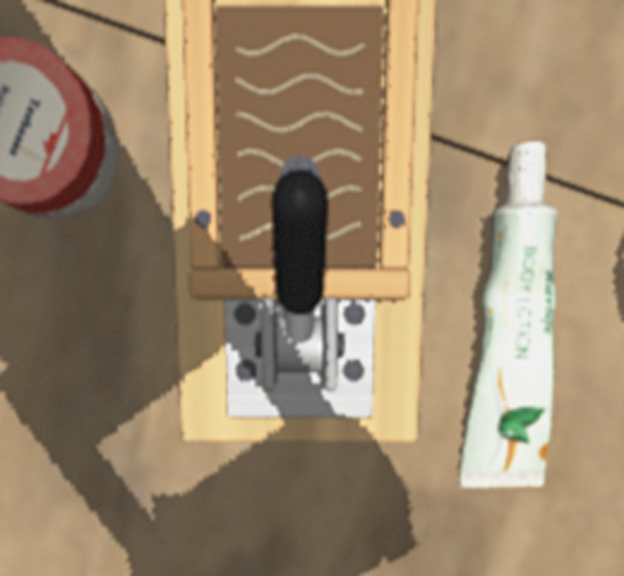

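View pics/scene7.png

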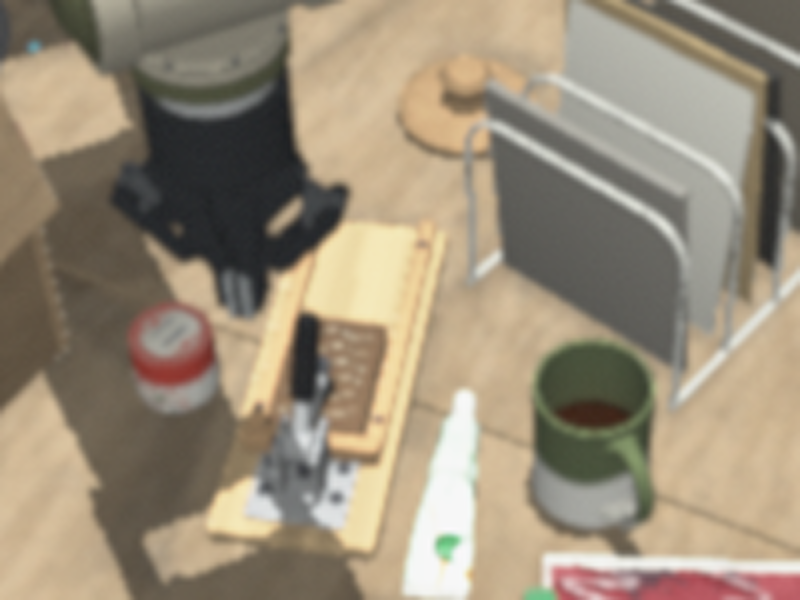

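View pics/side7.png

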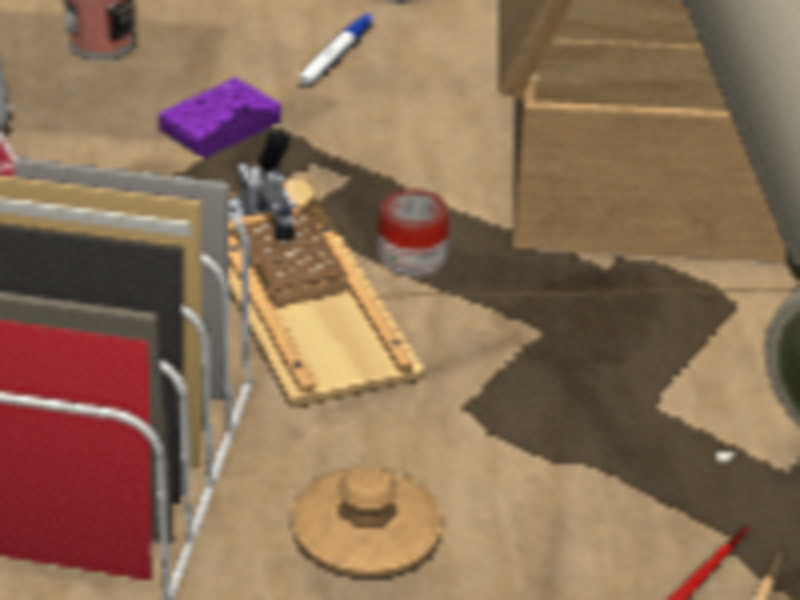

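The wrist crop shows the handle over the block at (300,240) and the block edge meeting the bar at y≈268 with no gap. The side crop shows the pad down on the block at (285,228), with the disc, pot, tube, mug and purple block where they were. I'll hand the job in.

```bash
python3 -c "
from rig import order,ctrl
print(order.finish_job(),ctrl.get_state()['clock'])"
```

```text
the job is handed in; nothing more can be done
the job is handed in; nothing more can be done
```

The block is home against the stop and the clamp is shut on it. I handed the job in at about 19 s of the 43 s allowed.

- **Push:** With closed fingertips I slid the brown block about 53 mm along the bed until it met the stop. A second press found no further travel. Its back edge then measured -30.4 mm in bed x, against the -30.5 mm expected when home.
- **Clamp:** I pushed the handle over from the far side with at most about 7 N in the force readings, and it snapped past centre. From depth, the handle's end is about 45 mm to the block side of the pin with its top at 126–130 mm, which matches the shut position. The side view shows the pad down on the block.
- **Final views:** There is no visible gap between block and stop, the gripper is clear of everything, and the bystanders look unmoved by eye.
- **Not confirmed:** One wrist picture meant to check the stop looked the wrong way, so I repeated it from the clamp side. I had no direct reading of the clamp angle; "shut" rests on the pictures and depth.

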